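# Slide the pots onto their cooking zones

### The arm

A 6-joint arm with a two-finger parallel gripper is mounted at the origin on the work surface. World frame = base frame: x ahead of the robot, y to its left, z up, the work surface at z = 0. Lengths are in m, angles in degrees, forces in N, time in s.
With the tool pointing down it reaches from about 0.4 to 0.825 m from the base axis. Payload 7 kg.
Tool frame: the origin (TCP) lies midway between the tips of the shut fingers; the grasp point (between the pads) lies 19 mm behind it; z points along the fingers, y is the line along which they close (so a half turn about z gives the same grasp; the last joint's range is limited). The gripper opens to 88 mm and grips with 3 to 60 N. Pads are 19 mm wide; open, the fingers measure 130 mm over their backs; the gripper's body (78 mm by 193 mm) begins 47 mm behind the grasp point.
Start: joints at [-53.165, 20.546, 0.682, 0, -70.136, -16.507], TCP at [0.234, -0.633, 0.227] pointing down, gripper open.
Joint ranges: [-176.03, 176.03], [-82.01, 121.73], [-58.28, 71.71], [-173.87, 95.51], [-174.79, -0.11], [-173.66, 173.66]. Speed limits (degrees/s): [136.94, 136.94, 172.46, 180, 180, 180].

### API

Orientations are given as [roll, pitch, yaw] about the fixed x, y, z axes, in that order (R = Rz(yaw) Ry(pitch) Rx(roll)).
In Python, from plant import r gives the robot as it stands. The module is installed in compiled form; this text tells all that it offers.
- The arm moves only by the tool play_rows, never from a script. Its argument "rows" is a list of rows, each an object with "slide": the shift along the tool's x, y, z as a fraction of full scale, a list of three; "delta_rot": the turn, a rotation vector about the tool's x, y, z as a fraction of full scale, a list of three; "fingers": the opening, from -1 (shut) to 1 (fully open). In form: [{"slide": [x, y, z], "delta_rot": [rx, ry, rz], "fingers": fingers}, ...]. A call has 1 to 8 rows; each row shifts and turns the commanded pose from where the row before left it, along the tool's axes as they then stand; what a row does not reach is not made up. Full scale, the value 1, is 0.15 m for a shift and 0.08 rad for a turn. A row lasts 1/8 s, in which the tool goes at most 62.5 mm and 10.7 degrees, less where a joint would pass 70% of its speed; a pose out of reach is approached as far as the arm can. A call with a number of a shift or a turn outside -1 to 1 is refused whole. A call with a gripper value outside its range is refused whole. The fingers move at their own pace and stop on an object; "squeeze" is the grip in N (left out, the last holds). Time passes only in rows, so rows that do not move let the fingers close. It gives the time, the measured TCP pose, the force, the opening and the grip force at its end, in the units of the state.
- r.get_state(): the state, without advancing time (a new reading comes with each control period).
- r.capture(name): name is "scene" or "top"; returns a dict with "image" (420x560x3 uint8, blue, green, red), "fx", "fy", "cx", "cy" (pixels), "distortion" ([k1, k2, p1, p2, k3] as OpenCV has them; the pictures are not rectified), "R" (3x3) and "t" (3): a world point X has camera coordinates R X + t. Camera axes: x right, y down, z forward; pixel columns grow to the right and rows downward; lengths in m; the calibration is good to about 2 mm. A picture is of the moment at which its call begins. There is no depth.
- r.close_job(): hands the job in; it is judged then, once.
The state is a dict: "time_s": time; "joints": joint angles; "qd": joint speeds; "joint_torque": joint torques, N m; "tcp_pos": TCP position; "eef_rot": TCP orientation; "contact_force": force on the tool from outside, world axes, zero at the start; "moment": the same for the moment, N m; "gripper_width": finger opening in m; "gripper_force": force on a finger pad.
Only numpy, scipy, OpenCV 4.12 (cv2) and the standard library are available. Lean on these libraries where they do the work, as an engineer would, in place of code of your own. Each camera call takes 0.05 s, during which the arm holds its last target. There are 200 camera calls.

### The job

Push both covered pots along the hob onto the cooking zones that fit them: the large pot on the large ring, the small pot on the small ring, each base wholly inside its printed ring. Push them by their sides so that they slide upright on the surface; do not lift them or touch the knobs on their lids, and leave everything else where it stands.

Things in the scene. Friction and masses are not known exactly. Their poses are not given: they have to be found in the camera images.
- large_pot: Large covered steel pot without handles: upright cylinder 150 mm in diameter, 80 mm high to the top of its flat lid, plus the lid's knob. About 0.5 to 0.85 kg. Origin: centre of its underside; z up. It slides with ordinary friction on the level hob and worktop (under about 10 N); pushed at its centre low down it does not tip.
- small_pot: Small covered steel pot without handles: upright cylinder 100 mm in diameter, 60 mm high to the top of its flat lid, plus the lid's knob. About 0.3 to 0.5 kg. Origin: centre of its underside; z up.
- large_pot_knob: Black knob in the middle of the large pot's lid, fixed to it: 24 mm across, 20 mm high, its top 100 mm above the pot's underside. Origin: centre of its foot, on the lid. Not to be touched.
- small_pot_knob: Black knob in the middle of the small pot's lid, fixed to it: 24 mm across, 20 mm high, its top 80 mm above the pot's underside. Origin: centre of its foot, on the lid. Not to be touched.
- large_zone: The large cooking zone: a thin light-grey ring printed on the black glass, 180 mm in inner diameter, with a small cross at its centre. It has no height. Origin: its centre, on the surface. May be the left or the right zone.
- small_zone: The small cooking zone: a thin light-grey ring printed on the black glass, 130 mm in inner diameter, with a small cross at its centre. It has no height. Origin: its centre, on the surface. May be the left or the right zone.
- hob: Black glass hob, 360 mm (its x) by 660 mm (its y), let in level with the worktop, so nothing has to climb its edge. The two zones are centred 190 mm to either side of its middle along its y. The pots start about its middle, one nearer the robot and one farther off (about 190 mm apart along its x), in either order. Origin: its centre, on the surface; its front with the touch keys faces -x.
- pepper_mill: Wooden pepper mill, 48 mm in diameter, 110 mm high, beyond a zone on the far edge of the hob. Origin: centre of its underside. Bystander.
- spice_jar: Spice jar, 44 mm in diameter, 85 mm high, at the near edge of the hob. Origin: centre of its underside. Bystander.
- tomato_a: Tomato, 64 mm in diameter, 47 mm high plus stalk, on the far edge of the hob. Origin: centre of its underside. Bystander.
- egg_cup: White egg cup, 48 mm in diameter, 58 mm high, at the near edge of the hob. Origin: centre of its underside. Bystander.
- bell_pepper: Yellow bell pepper, 82 mm across, 84 mm high plus stalk, standing by the left or right end of the hob, outside a zone. Origin: centre of its underside. Bystander.
- green_pepper: Green bell pepper, 82 mm across, 84 mm high plus stalk, standing by the other end of the hob. Origin: centre of its underside. Bystander.
There are look-alikes about, which are no part of the job. What is shaped like the small_pot but blue is not meant.

How it is judged:
By the outcome, as a careful person would: the job done as asked, in the order asked, and still so for the second after the job is handed in, with the robot touching nothing.
It also fails if it takes over 58 s, if anything falls off the work surface, if the arm or the gripper's body presses on something with over 40 N, if the wrist force passes 120 N, or if a joint passes its speed limit or range.

## Working session

There is one attempt and no reset: what is moved stays moved. The work goes in short steps, Python scripts to look and compute and a tool call to move; the robot and the scene stay as the last step left them, time stands still between calls to the robot, and variables do not carry over. Pictures are saved under pics/ and viewed, at most 10 in all, crops included, and the job is handed in when it is done.

Besides the shell and the picture viewer there is one more tool, called after "Request:" as name(argument=value, ...), one argument or row to a line, values as JSON. play_rows: Moves the arm, as the interface text tells. Shift numbers are shares of 0.15 m and turn numbers shares of 0.08 rad, none past 1 either way. Its arguments: {"type":"object","properties":{"rows":{"type":"array"},"squeeze":{"type":"number"}},"required":["rows"]}

```bash
mkdir -p pics
cat > h.py <<'E'
import numpy as np, cv2
from plant import r
def snap(cam,fn):
    c=r.capture(cam); cv2.imwrite('pics/'+fn+'.png',c['image'])
    np.savez(cam+'.npz',**{k:np.array(v) for k,v in c.items()}); return c
def world(cam,uv,z):
    c=np.load(cam+'.npz'); K=np.array([[c['fx'],0,c['cx']],[0,c['fy'],c['cy']],[0,0,1]])
    p=cv2.undistortPoints(np.array(uv,float).reshape(-1,1,2),K,c['distortion'])[:,0]
    d=np.c_[p,np.ones(len(p))]@c['R']; o=-c['R'].T@c['t']
    return o+d*((z-o[2])/d[:,2])[:,None]
E
python3 - <<'E'
from h import *
snap('top','top0'); snap('scene','scene0')
s=r.get_state(); print(s['time_s'],s['tcp_pos'],s['eef_rot'])
c=np.load('top.npz');print(-c['R'].T@c['t'],c['R'],c['fx'])
E
```

```text
0.1 [ 0.2343069  -0.63257884  0.22571331] [ 1.79915254e+02 -8.41941459e-03 -1.59680418e+02]
[0.41685706 0.01807326 1.08911677] [[-0.02666661 -0.99958653 -0.01075455]
 [-0.99682679  0.0273971  -0.07473785]
 [ 0.07500159  0.00872742 -0.99714522]] 455.74506063975895
```

View pics/top0.png

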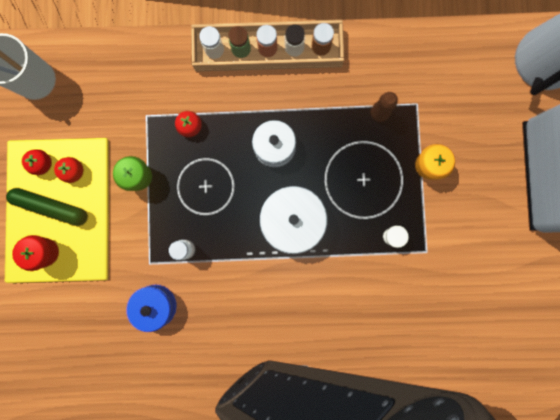

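View pics/scene0.png

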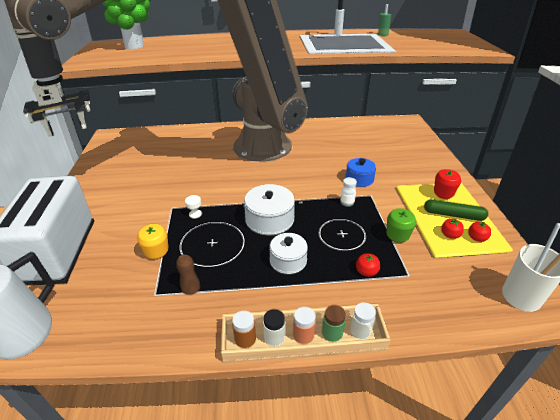

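The top view (up is +x, right is -y) shows the large ring at about (364,180) and the small ring at about (206,186). The large pot is at about (293,219) and the small pot at about (274,143). I'll enlarge the hob area.

Run:
```python
from h import *
im=cv2.imread('pics/top0.png')
cv2.imwrite('pics/crop0.png',cv2.resize(im[90:275,140:460],None,fx=2.5,fy=2.5,interpolation=cv2.INTER_CUBIC))
```

```text
(no output)
```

View pics/crop0.png

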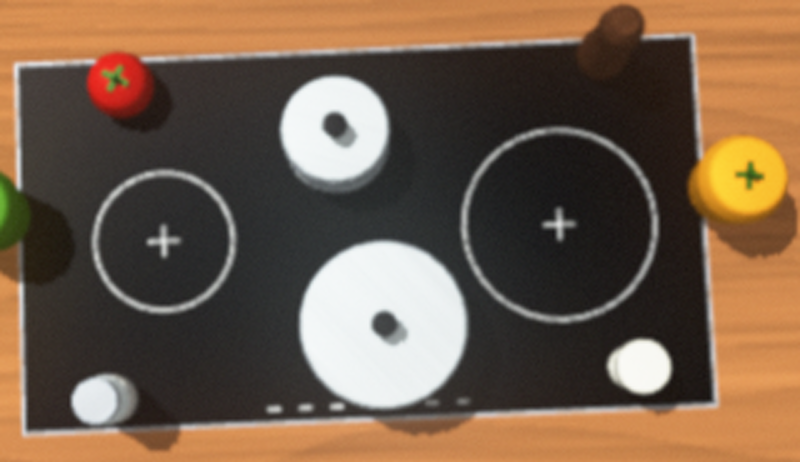

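The crop shows the large lid centred at (384,324), the small lid at (335,129), the large ring's cross at (559,224) and the small ring's cross at (164,241). The bystanders are at the rim corners.

Run:
```python
from h import *
np.set_printoptions(precision=4,suppress=True)
f=lambda u,v:((u+.5)/2.5-.5+140,(v+.5)/2.5-.5+90)
for n,u,v,z in [('L',384,324.5,.08),('Ll',300,324,.08),('Lr',468,324,.08),('S',335,129.5,.06),('Sl',281,129,.06),('Sr',389,129,.06),('ZL',559,224,0),('ZS',164,241,0),('ZLl',464,224,0),('ZLr',655,224,0),('ZSl',96,241,0),('ZSr',233,241,0),('mill',626,22,.11),('jar',97,400,.085),('tom',117,80,.045),('egg',643,366,.058),('bell',748,175,.08),
 ('hTL',16,65,0),('hTR',693,36,0),('hBL',26,433,0),('hBR',717,405,0)]:
    print(n,world('top',[f(u,v)],z)[0][:2])
```

```text
L [0.4574 0.0003]
Ll [0.4599 0.0747]
Lr [ 0.4559 -0.074 ]
S [0.6379 0.0396]
Sl [0.6397 0.089 ]
Sr [ 0.6369 -0.0098]
ZL [ 0.5526 -0.1718]
ZS [0.5468 0.2082]
ZLl [ 0.5552 -0.0808]
ZLr [ 0.5499 -0.2633]
ZSl [0.5486 0.2736]
ZSr [0.5449 0.1418]
mill [ 0.7144 -0.2177]
jar [0.3978 0.2541]
tom [0.6935 0.2418]
egg [ 0.4148 -0.2316]
bell [ 0.5816 -0.3267]
hTL [0.7229 0.3495]
hTR [ 0.7319 -0.308 ]
hBL [0.3669 0.3418]
hBR [ 0.3761 -0.3135]
```

Request:
play_rows(
  rows=[
    {"slide": [0,0,0],"delta_rot": [0,0,-1],"fingers": 1},
    {"slide": [0,0,0],"delta_rot": [0,0,-1],"fingers": 1},
    {"slide": [0,0,0],"delta_rot": [0,0,-1],"fingers": 1},
    {"slide": [0,0,0],"delta_rot": [0,0,-1],"fingers": 1},
    {"slide": [0,0,0],"delta_rot": [0,0,-1],"fingers": 1},
    {"slide": [0,0,0],"delta_rot": [0,0,-1],"fingers": 1},
    {"slide": [0,0,0],"delta_rot": [0,0,-1],"fingers": 1},
    {"slide": [0,0,0],"delta_rot": [0,0,-1],"fingers": 1},
  ],
)

```text
time_s: 1.1
tcp_pos: [0.2344, -0.6327, 0.226]
eef_rot: [180.0, 0.0, -122.9]
contact_force: [0.4, -0.3, -0.1]
gripper_width: 0.0876
gripper_force: 0.0
```

Request:
play_rows(
  rows=[
    {"slide": [0,0,0],"delta_rot": [0,0,-1],"fingers": 1},
    {"slide": [0,0,0],"delta_rot": [0,0,-1],"fingers": 1},
    {"slide": [0,0,0],"delta_rot": [0,0,-1],"fingers": 1},
    {"slide": [0,0,0],"delta_rot": [0,0,-1],"fingers": 1},
    {"slide": [0,0,0],"delta_rot": [0,0,-1],"fingers": 1},
    {"slide": [0,0,0],"delta_rot": [0,0,-1],"fingers": 1},
    {"slide": [0,0,0],"delta_rot": [0,0,-1],"fingers": 1},
    {"slide": [0,0,0],"delta_rot": [0,0,-1],"fingers": 1},
  ],
)

```text
time_s: 2.1
tcp_pos: [0.2344, -0.6327, 0.226]
eef_rot: [180.0, 0.1, -86.2]
contact_force: [-0.5, -0.0, 0.4]
gripper_width: 0.0878
gripper_force: 0.0
```

Request:
play_rows(
  rows=[
    {"slide": [0,0,0],"delta_rot": [0,0,-1],"fingers": 1},
    {"slide": [0,0,0],"delta_rot": [0,0,-1],"fingers": 1},
    {"slide": [0,0,0],"delta_rot": [0,0,-1],"fingers": 1},
    {"slide": [0,0,0],"delta_rot": [0,0,-1],"fingers": 1},
    {"slide": [0,0,0],"delta_rot": [0,0,-1],"fingers": 1},
    {"slide": [0,0,0],"delta_rot": [0,0,-0.47],"fingers": 1},
    {"slide": [0,0,0],"delta_rot": [0,0,0],"fingers": 1},
  ],
)

```text
time_s: 2.98
tcp_pos: [0.2344, -0.6327, 0.2261]
eef_rot: [-180.0, 0.0, -61.3]
contact_force: [0.5, -0.4, -0.1]
gripper_width: 0.0872
gripper_force: 0.0
```

```bash
cat >> h.py <<'E'
from scipy.spatial.transform import Rotation as Ro
def to(p,pr=True):
    s=r.get_state(); d=Ro.from_euler('xyz',s['eef_rot'],degrees=True).inv().apply(np.array(p)-s['tcp_pos'])/.15
    print('t',s['time_s'],'pos',np.round(s['tcp_pos'],4),'rpy',np.round(s['eef_rot'],2),'F',np.round(s['contact_force'],1),'shares',np.round(d,3)); return d
E
python3 - <<'E'
from h import *
to([.409,.0875,.2257]); print(r.get_state()['joints'])
E
```

```text
t 2.975 pos [ 0.2344 -0.6327  0.2261] rpy [-1.800e+02  5.000e-02 -6.128e+01] F [ 0.5 -0.4 -0.1] shares [-3.652 -3.328  0.006]
[-5.31644423e+01  2.05676460e+01  6.58916365e-01 -8.15548997e-03
 -7.01370291e+01  8.18858341e+01]
```

Request:
play_rows(
  rows=[
    {"slide": [0,-0.4,0],"delta_rot": [0,0,0],"fingers": 1},
    {"slide": [0,-0.4,0],"delta_rot": [0,0,0],"fingers": 1},
    {"slide": [0,-0.4,0],"delta_rot": [0,0,0],"fingers": 1},
    {"slide": [0,-0.4,0],"delta_rot": [0,0,0],"fingers": 1},
    {"slide": [-0.365,-0.173,0],"delta_rot": [0,0,0],"fingers": 1},
    {"slide": [-0.365,-0.173,0],"delta_rot": [0,0,0],"fingers": 1},
    {"slide": [-0.365,-0.173,0],"delta_rot": [0,0,0],"fingers": 1},
    {"slide": [-0.365,-0.173,0],"delta_rot": [0,0,0],"fingers": 1},
  ],
)

```text
time_s: 3.98
tcp_pos: [0.4302, -0.2738, 0.2264]
eef_rot: [-180.0, 0.0, -61.3]
contact_force: [1.5, 0.5, 0.2]
gripper_width: 0.0876
gripper_force: 0.0
```

Request:
play_rows(
  rows=[
    {"slide": [-0.365,-0.173,0],"delta_rot": [0,0,0],"fingers": 1},
    {"slide": [-0.365,-0.173,0],"delta_rot": [0,0,0],"fingers": 1},
    {"slide": [-0.365,-0.173,0],"delta_rot": [0,0,0],"fingers": 1},
    {"slide": [-0.365,-0.173,0],"delta_rot": [0,0,0],"fingers": 1},
    {"slide": [-0.365,-0.173,0],"delta_rot": [0,0,0],"fingers": 1},
    {"slide": [-0.365,-0.173,0],"delta_rot": [0,0,0],"fingers": 1},
    {"slide": [0,0,0],"delta_rot": [0,0,0],"fingers": 1},
  ],
)

```text
time_s: 4.85
tcp_pos: [0.4089, 0.0909, 0.2267]
eef_rot: [-180.0, 0.0, -61.0]
contact_force: [1.4, -0.4, 0.3]
gripper_width: 0.0878
gripper_force: 0.0
```

Run:
```python
from h import *
to([.409,.0875,.03])
```

```text
t 4.85 pos [0.4089 0.0909 0.2267] rpy [-1.7996e+02  2.0000e-02 -6.0970e+01] F [ 1.4 -0.4  0.3] shares [0.02  0.011 1.312]
```

Request:
play_rows(
  rows=[
    {"slide": [0,0,0.3],"delta_rot": [0,0,0],"fingers": 1},
    {"slide": [0,0,0.3],"delta_rot": [0,0,0],"fingers": 1},
    {"slide": [0,0,0.3],"delta_rot": [0,0,0],"fingers": 1},
    {"slide": [0,0,0.25],"delta_rot": [0,0,0],"fingers": 1},
    {"slide": [0,0,0.15],"delta_rot": [0,0,0],"fingers": 1},
    {"slide": [0,0,0],"delta_rot": [0,0,0],"fingers": 1},
    {"slide": [0,0,0],"delta_rot": [0,0,0],"fingers": 1},
  ],
)

```text
time_s: 5.72
tcp_pos: [0.4097, 0.0872, 0.0323]
eef_rot: [-180.0, -0.0, -61.3]
contact_force: [0.6, 0.3, -0.6]
gripper_width: 0.0882
gripper_force: 0.0
```

Run:
```python
from h import *
s=r.get_state();R=Ro.from_euler('xyz',s['eef_rot'],degrees=True)
end=np.array([.5526,-.1718,.032])-.0702*R.as_matrix()[:,0]; to(end)
print('pot now in tool',R.inv().apply(np.array([.4574,.0003,.03])-s['tcp_pos']))
```

```text
t 5.725 pos [0.4097 0.0872 0.0323] rpy [-179.96   -0.    -61.3 ] F [ 0.6  0.3 -0.6] shares [ 1.504 -0.006  0.002]
pot now in tool [ 9.90950941e-02 -8.37551709e-05  2.32034898e-03]
```

Request:
play_rows(
  rows=[
    {"slide": [0.06,0,0],"delta_rot": [0,0,0],"fingers": 1},
    {"slide": [0.06,0,0],"delta_rot": [0,0,0],"fingers": 1},
    {"slide": [0.06,0,0],"delta_rot": [0,0,0],"fingers": 1},
    {"slide": [0.06,0,0],"delta_rot": [0,0,0],"fingers": 1},
    {"slide": [0.08,0,0],"delta_rot": [0,0,0],"fingers": 1},
    {"slide": [0.08,0,0],"delta_rot": [0,0,0],"fingers": 1},
    {"slide": [0.08,0,0],"delta_rot": [0,0,0],"fingers": 1},
    {"slide": [0.08,0,0],"delta_rot": [0,0,0],"fingers": 1},
  ],
)

```text
time_s: 6.72
tcp_pos: [0.45, 0.0129, 0.0316]
eef_rot: [-180.0, 0.0, -61.3]
contact_force: [-3.1, 4.7, 4.0]
gripper_width: 0.0878
gripper_force: 2.7
```

Request:
play_rows(
  rows=[
    {"slide": [0.08,0,0],"delta_rot": [0,0,0],"fingers": 1},
    {"slide": [0.08,0,0],"delta_rot": [0,0,0],"fingers": 1},
    {"slide": [0.08,0,0],"delta_rot": [0,0,0],"fingers": 1},
    {"slide": [0.08,0,0],"delta_rot": [0,0,0],"fingers": 1},
    {"slide": [0.08,0,0],"delta_rot": [0,0,0],"fingers": 1},
    {"slide": [0.08,0,0],"delta_rot": [0,0,0],"fingers": 1},
    {"slide": [0.08,0,0],"delta_rot": [0,0,0],"fingers": 1},
    {"slide": [0.05,0,0],"delta_rot": [0,0,0],"fingers": 1},
  ],
)

```text
time_s: 7.72
tcp_pos: [0.4938, -0.0673, 0.0314]
eef_rot: [180.0, 0.0, -61.3]
contact_force: [-2.4, 4.6, 4.5]
gripper_width: 0.0876
gripper_force: 3.0
```

Run:
```python
from h import *
s=r.get_state();R=Ro.from_euler('xyz',s['eef_rot'],degrees=True)
end=np.array([.5526,-.1718,.032])-.0702*R.as_matrix()[:,0]; to(end)
c=snap('top','top1')
cv2.imwrite('pics/crop1.png',cv2.resize(c['image'][90:275,140:460],None,fx=2.5,fy=2.5,interpolation=cv2.INTER_CUBIC))
```

```text
t 7.725 pos [ 0.4938 -0.0673  0.0314] rpy [ 1.7998e+02  1.0000e-02 -6.1290e+01] F [-2.4  4.6  4.5] shares [ 0.331 -0.009 -0.004]
```

View pics/crop1.png

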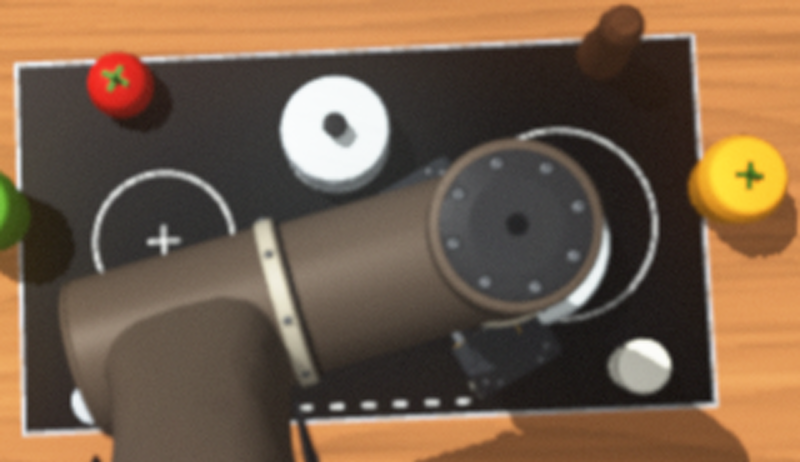

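The arm hides most of the large pot; only its right edge shows, at about (608,240), on course for the ring. I'll finish the push and back off.

Request:
play_rows(
  rows=[
    {"slide": [0.06,0,0],"delta_rot": [0,0,0],"fingers": 1},
    {"slide": [0.06,0,0],"delta_rot": [0,0,0],"fingers": 1},
    {"slide": [0.06,0,0],"delta_rot": [0,0,0],"fingers": 1},
    {"slide": [0.06,0,0],"delta_rot": [0,0,0],"fingers": 1},
    {"slide": [0.04,0,0],"delta_rot": [0,0,0],"fingers": 1},
    {"slide": [0.03,0,0],"delta_rot": [0,0,0],"fingers": 1},
    {"slide": [0.02,0,0],"delta_rot": [0,0,0],"fingers": 1},
    {"slide": [0,0,0],"delta_rot": [0,0,0],"fingers": 1},
  ],
)

```text
time_s: 8.78
tcp_pos: [0.5175, -0.1103, 0.0316]
eef_rot: [-180.0, -0.0, -61.3]
contact_force: [-0.2, -0.7, -0.1]
gripper_width: 0.0877
gripper_force: 0.2
```

Request:
play_rows(
  rows=[
    {"slide": [-0.1,0,0],"delta_rot": [0,0,0],"fingers": 1},
    {"slide": [-0.2,0,0],"delta_rot": [0,0,0],"fingers": 1},
    {"slide": [-0.1,0,-0.3],"delta_rot": [0,0,0],"fingers": 1},
    {"slide": [0,0,-0.4],"delta_rot": [0,0,0],"fingers": 0.14},
    {"slide": [0,0,-0.4],"delta_rot": [0,0,0],"fingers": 0.14},
    {"slide": [0,0,-0.2],"delta_rot": [0,0,0],"fingers": 0.14},
    {"slide": [0,0,0],"delta_rot": [0,0,0],"fingers": 0.14},
  ],
)

```text
time_s: 9.65
tcp_pos: [0.4897, -0.0565, 0.2296]
eef_rot: [-179.7, -0.1, -61.2]
contact_force: [0.1, -0.5, 0.2]
gripper_width: 0.0534
gripper_force: 0.0
```

Run:
```python
from h import *
c=snap('scene','scene2')
s=r.get_state();R=Ro.from_euler('xyz',s['eef_rot'],degrees=True).as_matrix()
to(np.array([.6379,.0396,.022])+.085*R[:,0]);print(s['gripper_width'])
cv2.imwrite('pics/crop2.png',cv2.resize(c['image'][150:320,130:430],None,fx=2.6,fy=2.6,interpolation=cv2.INTER_CUBIC))
```

```text
t 9.7 pos [ 0.4887 -0.0567  0.2277] rpy [-1.7982e+02 -4.0000e-02 -6.1230e+01] F [-0.8  0.1 -0.5] shares [ 0.482 -1.177  1.375]
0.051743998430950726
```

View pics/crop2.png

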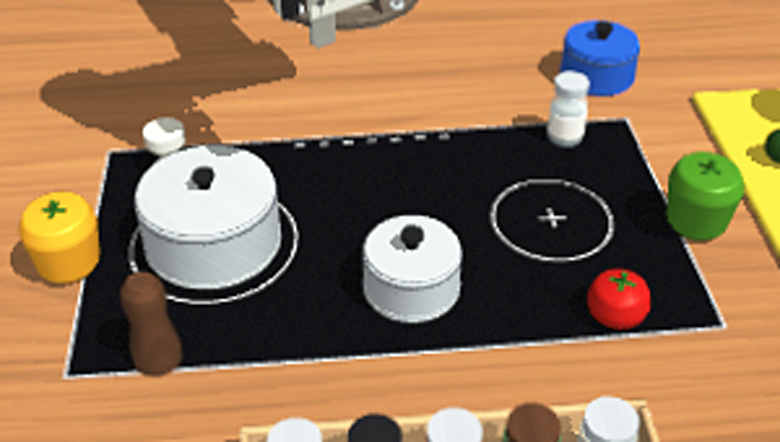

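The large pot's base (about 145 to 281 px) sits inside its ring (about 130 to 298 px). Next is the small pot.

Request:
play_rows(
  rows=[
    {"slide": [0.16,-0.38,0],"delta_rot": [0,0,0],"fingers": 0.14},
    {"slide": [0.16,-0.38,0],"delta_rot": [0,0,0],"fingers": 0.14},
    {"slide": [0.16,-0.38,0],"delta_rot": [0,0,0],"fingers": 0.14},
    {"slide": [0,-0.04,0],"delta_rot": [0,0,0],"fingers": 0.14},
    {"slide": [0,0,0],"delta_rot": [0,0,0],"fingers": 0.14},
    {"slide": [0,0,0],"delta_rot": [0,0,0],"fingers": 0.14},
  ],
)

```text
time_s: 10.45
tcp_pos: [0.6772, -0.0354, 0.2265]
eef_rot: [180.0, 0.0, -61.2]
contact_force: [-0.1, 0.2, -0.2]
gripper_width: 0.0496
gripper_force: 0.0
```

Run:
```python
from h import *
s=r.get_state();R=Ro.from_euler('xyz',s['eef_rot'],degrees=True).as_matrix()
to(np.array([.6379,.0396,.026])+.085*R[:,0])
c=snap('top','top3')
cv2.imwrite('pics/crop3.png',cv2.resize(c['image'][90:275,140:460],None,fx=2.5,fy=2.5,interpolation=cv2.INTER_CUBIC))
```

```text
t 10.45 pos [ 0.6772 -0.0354  0.2265] rpy [ 1.7998e+02  1.0000e-02 -6.1250e+01] F [-0.1  0.2 -0.2] shares [ 0.003 -0.011  1.337]
```

View pics/crop3.png

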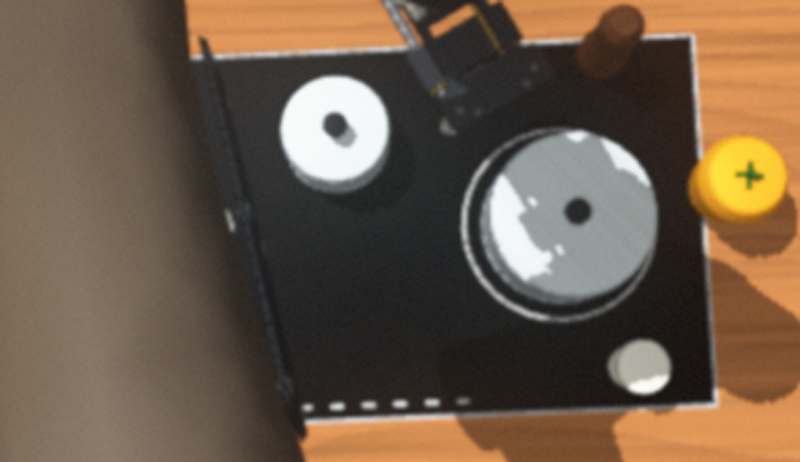

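The large lid is centred near (570,217), with its ring around it, and the small pot hasn't moved. I'll check this against the zone and descend.

Run:
```python
from h import *
f=lambda u,v:((u+.5)/2.5-.5+140,(v+.5)/2.5-.5+90)
for u,v,z in [(570,217,.08),(578,210,.1)]: print(world('top',[f(u,v)],z)[0][:2])
```

```text
[ 0.54858989 -0.16780538]
[ 0.55192335 -0.1713159 ]
```

Request:
play_rows(
  rows=[
    {"slide": [0,0,0.3],"delta_rot": [0,0,0],"fingers": 0.14},
    {"slide": [0,0,0.3],"delta_rot": [0,0,0],"fingers": 0.14},
    {"slide": [0,0,0.3],"delta_rot": [0,0,0],"fingers": 0.14},
    {"slide": [0,0,0.25],"delta_rot": [0,0,0],"fingers": 0.14},
    {"slide": [0,-0.01,0.18],"delta_rot": [0,0,0],"fingers": 0.14},
    {"slide": [0,0,0],"delta_rot": [0,0,0],"fingers": 0.14},
    {"slide": [0,0,0],"delta_rot": [0,0,0],"fingers": 0.14},
  ],
)

```text
time_s: 11.38
tcp_pos: [0.6804, -0.0347, 0.029]
eef_rot: [-179.9, -0.1, -61.2]
contact_force: [-0.4, -0.6, 0.9]
gripper_width: 0.0501
gripper_force: 0.0
```

Run:
```python
from h import *
s=r.get_state();R=Ro.from_euler('xyz',s['eef_rot'],degrees=True)
h=s['gripper_width']/2; off=np.sqrt(.05**2-h*h)+.0095; print('off',off)
to(np.array([.5468,.2082,.026])+off*R.as_matrix()[:,0])
print('pot in tool',R.inv().apply(np.array([.6379,.0396,.03])-s['tcp_pos']))
```

```text
off 0.05278336162850584
t 11.375 pos [ 0.6804 -0.0347  0.029 ] rpy [-1.7988e+02 -6.0000e-02 -6.1240e+01] F [-0.4 -0.6  0.9] shares [-1.496  0.002  0.018]
pot in tool [-0.08552231  0.00149755 -0.00104117]
```

Request:
play_rows(
  rows=[
    {"slide": [-0.06,0,0.01],"delta_rot": [0,0,0],"fingers": 0.14},
    {"slide": [-0.06,0,0.01],"delta_rot": [0,0,0],"fingers": 0.14},
    {"slide": [-0.06,0,0],"delta_rot": [0,0,0],"fingers": 0.14},
    {"slide": [-0.06,0,0],"delta_rot": [0,0,0],"fingers": 0.14},
    {"slide": [-0.08,0,0],"delta_rot": [0,0,0],"fingers": 0.14},
    {"slide": [-0.08,0,0],"delta_rot": [0,0,0],"fingers": 0.14},
    {"slide": [-0.08,0,0],"delta_rot": [0,0,0],"fingers": 0.14},
    {"slide": [-0.08,0,0],"delta_rot": [0,0,0],"fingers": 0.14},
  ],
)

```text
time_s: 12.38
tcp_pos: [0.6391, 0.0397, 0.0243]
eef_rot: [-180.0, -0.0, -61.2]
contact_force: [2.1, -3.2, 2.1]
gripper_width: 0.0499
gripper_force: 1.6
```

Request:
play_rows(
  rows=[
    {"slide": [-0.08,0,0],"delta_rot": [0,0,0],"fingers": 0.14},
    {"slide": [-0.08,0,0],"delta_rot": [0,0,0],"fingers": 0.14},
    {"slide": [-0.08,0,0],"delta_rot": [0,0,0],"fingers": 0.14},
    {"slide": [-0.08,0,0],"delta_rot": [0,0,0],"fingers": 0.14},
    {"slide": [-0.08,0,0],"delta_rot": [0,0,0],"fingers": 0.14},
    {"slide": [-0.08,0,0],"delta_rot": [0,0,0],"fingers": 0.14},
    {"slide": [-0.08,0,0],"delta_rot": [0,0,0],"fingers": 0.14},
    {"slide": [-0.05,0,0],"delta_rot": [0,0,0],"fingers": 0.14},
  ],
)

```text
time_s: 13.38
tcp_pos: [0.5948, 0.1199, 0.024]
eef_rot: [180.0, 0.0, -61.2]
contact_force: [2.3, -3.7, 4.1]
gripper_width: 0.0499
gripper_force: 2.2
```

Run:
```python
from h import *
s=r.get_state();R=Ro.from_euler('xyz',s['eef_rot'],degrees=True)
to(np.array([.5468,.2082,.026])+.0528*R.as_matrix()[:,0])
c=snap('scene','scene4')
cv2.imwrite('pics/crop4.png',cv2.resize(c['image'][150:320,130:430],None,fx=2.6,fy=2.6,interpolation=cv2.INTER_CUBIC))
```

```text
t 13.375 pos [0.5948 0.1199 0.024 ] rpy [179.99   0.   -61.24] F [ 2.3 -3.7  4.1] shares [-0.318 -0.003 -0.013]
```

View pics/crop4.png

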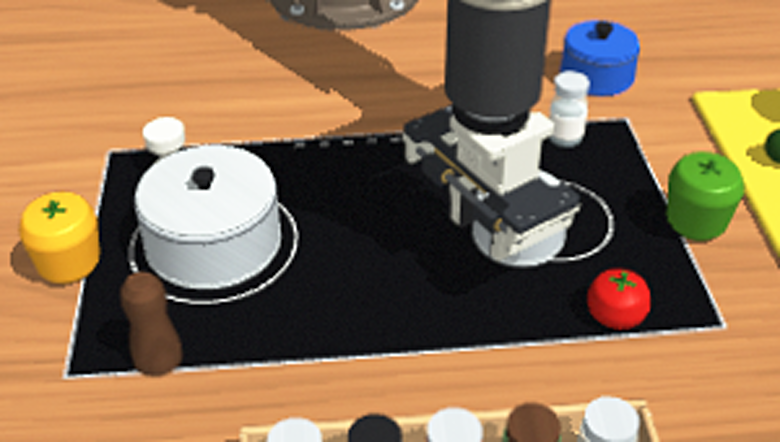

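The small pot is upright and partly in its ring (base about 520,240). Finishing the push, then back off and up.

Request:
play_rows(
  rows=[
    {"slide": [-0.06,0,0],"delta_rot": [0,0,0],"fingers": 0.14},
    {"slide": [-0.06,0,0],"delta_rot": [0,0,0],"fingers": 0.14},
    {"slide": [-0.06,0,0],"delta_rot": [0,0,0],"fingers": 0.14},
    {"slide": [-0.05,0,0],"delta_rot": [0,0,0],"fingers": 0.14},
    {"slide": [-0.04,0,0],"delta_rot": [0,0,0],"fingers": 0.14},
    {"slide": [-0.03,0,0],"delta_rot": [0,0,0],"fingers": 0.14},
    {"slide": [-0.015,0,0],"delta_rot": [0,0,0],"fingers": 0.14},
    {"slide": [0,0,0],"delta_rot": [0,0,0],"fingers": 0.14},
  ],
)

```text
time_s: 14.42
tcp_pos: [0.5724, 0.1609, 0.024]
eef_rot: [180.0, 0.0, -61.3]
contact_force: [-0.7, -0.7, -0.8]
gripper_width: 0.0502
gripper_force: 0.0
```

Request:
play_rows(
  rows=[
    {"slide": [0.1,0,0],"delta_rot": [0,0,0],"fingers": 0.14},
    {"slide": [0.2,0,0],"delta_rot": [0,0,0],"fingers": 0.14},
    {"slide": [0.1,0,-0.3],"delta_rot": [0,0,0],"fingers": 0.14},
    {"slide": [0,0,-0.4],"delta_rot": [0,0,0],"fingers": 0.14},
    {"slide": [0,0,-0.4],"delta_rot": [0,0,0],"fingers": 0.14},
    {"slide": [0,0,-0.4],"delta_rot": [0,0,0],"fingers": 0.14},
    {"slide": [0,0,-0.2],"delta_rot": [0,0,0],"fingers": 0.14},
  ],
)

```text
time_s: 15.3
tcp_pos: [0.6026, 0.1074, 0.2834]
eef_rot: [-179.7, -0.0, -61.3]
contact_force: [0.5, 0.9, -0.6]
gripper_width: 0.0499
gripper_force: 0.0
```

Request:
play_rows(
  rows=[
    {"slide": [0.38,0,0],"delta_rot": [0,0,0],"fingers": 0.14},
    {"slide": [0.38,0,0],"delta_rot": [0,0,0],"fingers": 0.14},
    {"slide": [0.38,0,0],"delta_rot": [0,0,0],"fingers": 0.14},
    {"slide": [0.38,0,0],"delta_rot": [0,0,0],"fingers": 0.14},
    {"slide": [0.38,0,0],"delta_rot": [0,0,0],"fingers": 0.14},
    {"slide": [0.38,0,0],"delta_rot": [0,0,0],"fingers": 0.14},
    {"slide": [0.38,0,0],"delta_rot": [0,0,0],"fingers": 0.14},
    {"slide": [0,0,0],"delta_rot": [0,0,0],"fingers": 0.14},
  ],
)

```text
time_s: 16.3
tcp_pos: [0.7932, -0.2472, 0.2751]
eef_rot: [179.8, 0.1, -61.5]
contact_force: [-0.3, 0.8, -1.0]
gripper_width: 0.0498
gripper_force: 0.0
```

Run:
```python
from h import *
c=snap('top','top5'); to([.3,-.5,.25])
cv2.imwrite('pics/crop5.png',cv2.resize(c['image'][90:275,140:460],None,fx=2.5,fy=2.5,interpolation=cv2.INTER_CUBIC))
```

```text
t 16.35 pos [ 0.793  -0.2451  0.2762] rpy [ 1.7986e+02  1.2000e-01 -6.1460e+01] F [-1.4  1.  -0.3] shares [-0.077  3.698  0.183]
```

View pics/crop5.png

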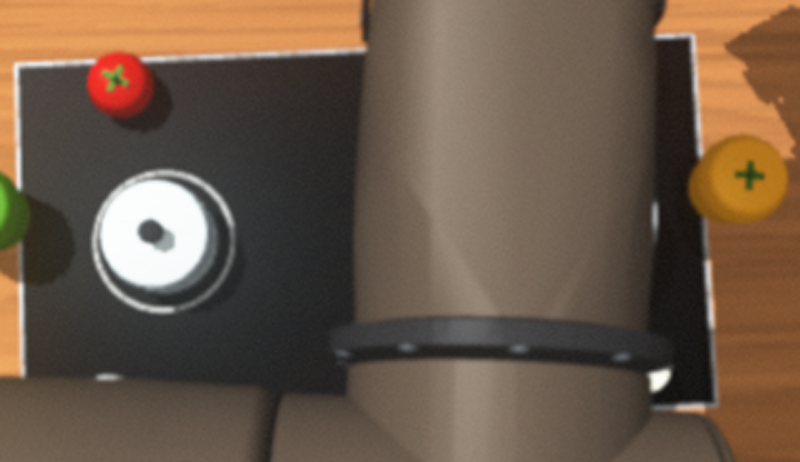

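The small pot's lid, centred near (154,235), is inside its ring. I'll check the number and hand in if it's good.

Run:
```python
from h import *
f=lambda u,v:((u+.5)/2.5-.5+140,(v+.5)/2.5-.5+90)
p=world('top',[f(153.5,235)],.06)[0][:2]; d=np.hypot(*(p-[.5468,.2082])); print(p,d)
if d<.008: print(r.close_job())
```

```text
[0.54536402 0.2071758 ] 0.0017638097568016587
the job is handed in; nothing more can be done
None
```

Both pots are on their rings and the job is handed in: the small pot measured about 2 mm off its ring's centre and the large pot about 1–6 mm, both within the 15 mm margin. The hand-in gave no verdict.

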